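Close the glaze jar in the pottery studio

TASK

The blue cap has only been laid on the blue-banded glaze jar, its lugs on top of the thread. Without lifting it off, turn it backwards (counter-clockwise from above) until its red end points at the orange mark and the cap drops into the thread, then screw it clockwise fully home, red end at the green mark, and let go. Leave the green-banded jar where it stands.

Things in the scene. Friction and masses are not known exactly. Their poses are not given: they have to be found in the camera images.
- cap: Loose blue cap, 0.14 kg: disc 76 mm wide, 31 mm tall with its skirt; on top an upright grip bar 52 long, 14 thick, 30 mm tall (bar top 61 mm above origin). Pinch the bar's long sides near its middle, once for all turning. Origin: axis, skirt's lower edge; z up; x along the bar to its red end. Starts 114.5 mm above the table, x 11 to 32 deg counter-clockwise of the jar's x. Three lugs inside.
- jar: White glaze jar with blue band, 108 mm wide, shoulder 96 mm high, in a square wooden holder (130 wide, 30 mm high) fixed to the table. Springs up to 8 mm sideways (0.9 N/mm) but cannot turn or lift. Origin: axis, table height; z up; x to the green mark on the shoulder and side: cap home. Orange mark 65 deg counter-clockwise of x: cap drops.
- thread (a point): Thread top on jar axis, 116 mm up. The cap turns level, counter-clockwise, till its x is 65 (+-12) deg from the jar's x: there it can drop 11 mm (by its weight if free; if gripped, lower it). Stop 15 deg beyond. Then clockwise it sinks 4 mm more, evenly from 51 to 0 deg, so sink with it (3 mm play); stop 3 deg past 0. Home: cap origin 99.5 mm up. Not dropped, it also stops there. Side play 2 mm.
- shut_jar: A second jar of the same kind and size, with a green band and a green cap already home, loose in one piece with its own wooden holder (1.8 kg); top of its grip bar 161 mm above the table. Leave it alone. Origin: on its axis at table height.
Mind the look-alikes: they are no part of the job. Of the things like the cap, leave any that is pink, purple or yellow; of the rest the smaller one is meant.

How it is judged:
By the outcome, as a careful person would: the job done as asked, in the order asked, and still so for the second after the job is handed in, with the robot touching nothing.
It also fails if it takes over 34 s, if anything falls off the work surface, if the arm or the gripper's body presses on something with over 40 N, if the wrist force passes 120 N, or if a joint passes its speed limit or range.

ROBOT

A 6-joint arm with a two-finger parallel gripper is mounted at the origin on the work surface. World frame = base frame: x ahead of the robot, y to its left, z up, the work surface at z = 0. Lengths are in mm, angles in rad, forces in N, time in s.
With the tool pointing down it reaches from about 275 to 750 mm from the base axis. Payload 10.2 kg.
Tool frame: the origin (TCP) lies on the front face of the gripper's body, between the roots of the fingers; the fingertips stand 73 mm ahead of it and the grasp point (between the pads) lies 54 mm ahead of it; z points along the fingers, y is the line along which they close (so a half turn about z gives the same grasp; the last joint's range is limited). The gripper opens to 85 mm and grips with 20 to 120 N. Pads are 22 mm wide; open, the fingers measure 114 mm over their backs; the gripper's body (76 mm by 85 mm) begins 54 mm behind the grasp point. The pads swing forward as they close: fully open they stand 13 mm farther back than shut.
Start: joints at [1.09, 0.313, 1.498, -0, 1.331, -0.223], TCP at [133.864, 507.654, 303.894] pointing down, gripper open.
Joint ranges: [-2.94, 2.94], [-0.97, 2.17], [0.19, 2.56], [-1.23, 4.37], [0.02, 3.11], [-2.88, 2.88]. Speed limits (rad/s): [2.39, 2.39, 3.01, 3.14, 3.14, 3.14].

INTERFACE

Orientations are given as a unit quaternion [w, x, y, z].
In Python, from rig import * gives the robot as it stands.
- The arm moves only by the tool step_arm, never from a script. Its argument "plan" is a list of rows, each an object with "offset": the shift along the tool's x, y, z in cm, a list of three; "rot": the turn, a rotation vector about the tool's x, y, z in degrees, a list of three; "gripper": the finger opening in cm, from 0 to 8.54. In form: [{"offset": [x, y, z], "rot": [wx, wy, wz], "gripper": gripper}, ...]. A call has 1 to 12 rows; each row is the pose to reach, as a shift and turn from the pose commanded when the call began, along the tool's axes at that moment; what a row does not reach only later rows make up. A row lasts 1/10 s, in which the tool goes at most 50 mm and 8.59 degrees, less where a joint would pass 70% of its speed; a pose out of reach is approached as far as the arm can. A call with a gripper value outside its range is refused whole. The fingers move at their own pace and stop on an object; "squeeze" is the grip in N (left out, the last holds). Time passes only in rows, so rows that repeat a pose let the fingers close. It gives the time, the measured TCP pose, the force, the opening and the grip force at its end, in the units of the state.
- sense(): the state, without advancing time (a new reading comes with each control period).
- capture(name): name is "side" or "top"; returns a dict with "color" (384x512x3 uint8, red, green, blue), "depth" (384x512 float32, mm along the optical axis (not along the pixel's ray), 0 where there is no reading), "vertical_fov" (degrees; the focal length in pixels is half the picture's height over the tangent of half this angle, whatever the lens; pixels are square), "cx", "cy" (the principal point, pixels), "rvec" (rotation vector, rad) and "tvec" (3), from world to camera coordinates, as OpenCV has them. Camera axes: x right, y down, z forward; pixel columns grow to the right and rows downward; lengths in mm; the calibration is good to about 2 mm. A picture is of the moment at which its call begins.
- finish_job(): hands the job in; it is judged then, once.
The state is a dict: "time_s": time; "joints": joint angles; "dq": joint speeds; "tau": joint torques, N m; "eef_pos": TCP position; "ee_rot": TCP orientation; "force": force on the tool from outside, world axes, zero at the start; "wrist_torque": the same for the moment, N m; "grip_width": opening from 0.0 (shut) to 1.0 (fully open); "grip_force": force on a finger pad.
Only numpy, scipy, OpenCV 4.12 (cv2) and the standard library are available. Lean on these libraries where they do the work, as an engineer would, in place of code of your own. Each camera call takes 0.05 s, during which the arm holds its last target. There are 200 camera calls.

## Working session

There is one attempt and no reset: what is moved stays moved. The work goes in short steps, Python scripts to look and compute and a tool call to move; the robot and the scene stay as the last step left them, time stands still between calls to the robot, and variables do not carry over. Pictures are saved under pics/ and viewed, at most 10 in all, crops included, and the job is handed in when it is done.

Besides the shell and the picture viewer there is one more tool, called after ">>>" as a command line: name --argument value ..., lists and objects as JSON in quotes. step_arm: Moves the arm, as the interface text tells. Its arguments: {"type":"object","properties":{"plan":{"type":"array"},"squeeze":{"type":"number"}},"required":["plan"]}

```bash
mkdir -p pics; cat > h.py <<'E'
from rig import *
import numpy as np, cv2
def cam(n):
    c=capture(n); H=c["color"].shape[0]; f=H/2/np.tan(np.radians(c["vertical_fov"])/2)
    K=np.array([[f,0,c["cx"]],[0,f,c["cy"]],[0,0,1]]); R,_=cv2.Rodrigues(np.array(c["rvec"],float)); t=np.array(c["tvec"],float).ravel()
    return c,K,R,t
def plane(uv,z,K,R,t):
    d=(R.T@np.linalg.inv(K)@np.c_[np.atleast_2d(uv),np.ones(len(np.atleast_2d(uv)))].T).T; o=-R.T@t
    return o+d*((z-o[2])/d[:,2])[:,None]
def cloud(c,K,R,t):
    v,u=np.indices(c["depth"].shape); p=np.stack([u,v,np.ones_like(u)],-1)@np.linalg.inv(K).T*c["depth"][...,None]
    return (p-t)@R
E
python3 - <<'E'
from h import *
s=sense();print(s)
for n in("top","side"):
    c,K,R,t=cam(n); cv2.imwrite(f"pics/{n}0.png",c["color"][...,::-1]); print(n,K[0,0],-R.T@t,R[2])
E
```

```text
{'time_s': 0.0, 'joints': array([ 1.08959349e+00,  3.13456244e-01,  1.49843199e+00,  4.29795499e-05,
        1.33103029e+00, -2.23365146e-01]), 'dq': array([-0.00047162,  0.00086889,  0.00030694, -0.0004353 ,  0.00094623,
       -0.00065351]), 'tau': array([-1.51925226e-03, -4.12257564e+01, -2.59745014e+01, -2.68442973e-04,
        4.02623453e-03,  1.09878954e-06]), 'eef_pos': array([133.77722957, 507.49727747, 303.33374482]), 'ee_rot': array([-2.48330233e-04,  1.28567082e-01,  9.91700593e-01, -6.15019747e-04]), 'force': array([-0.11825525, -0.0656676 ,  0.56555842]), 'wrist_torque': array([-0.05271189,  0.01684325, -0.02230337]), 'grip_force': 0.0, 'grip_width': 1.0013452196591668}
top 417.42051436246004 [390.21543066  -5.35061021 936.37967192] [ 0.11353971 -0.01715436 -0.99338535]
side 428.6146860623081 [350.55295575 770.42635736 681.42172534] [ 0.13910953 -0.79194908 -0.59452939]
```

View pics/top0.png

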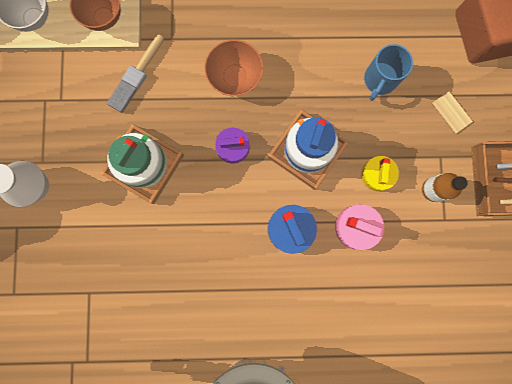

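View pics/side0.png

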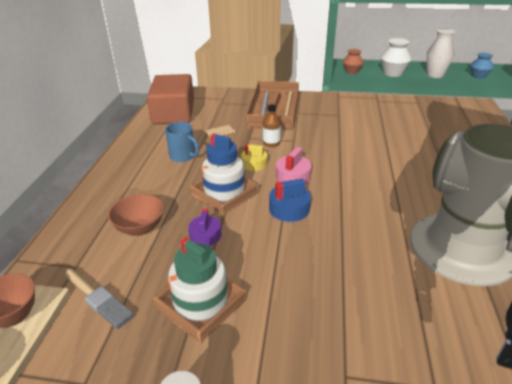

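Top view: the candidates are the blue cap on the blue-banded jar at (316,137), a blue cap on the table at (292,229), pink (360,227), purple (232,145), yellow (380,174) and the green cap on the shut jar (129,156). The one at (316,137) fits: it is blue and sits on the jar. I'll check its size against the table one and confirm in a crop.

```bash
cat > m.py <<'E'
from h import *
c,K,R,t=cam("top"); im=c["color"]; P=cloud(c,K,R,t)
hsv=cv2.cvtColor(im,cv2.COLOR_RGB2HSV); h,s,v=[hsv[...,i].astype(int) for i in range(3)]
def roi(x0,x1,y0,y1):
    m=np.zeros(h.shape,bool); m[y0:y1,x0:x1]=1; return m
blue=(abs(h-110)<15)&(s>120)
for n,r in(("jarcap",roi(265,360,100,195)),("tablecap",roi(262,322,200,260))):
    m=blue&r&(P[...,2]>0); Q=P[m]; zt=Q[:,2]
    print(n,m.sum(),"z pct",np.percentile(zt,[5,25,50,75,95]).round())
    top=Q[:,2].max()
    zd=145.5 if n=="jarcap" else np.median(zt)
    d=m&(abs(P[...,2]-zd)<5); 
    pts=np.argwhere(d)[:,::-1].astype(np.float32)
    pc=plane(pts,zd,K,R,t)[:,:2].astype(np.float32); (cx,cy),rad=cv2.minEnclosingCircle(pc); print(" disc",cx,cy,"r",rad)
    b=(((h<8)|(h>172))&(s>150)|blue)&r&(P[...,2]>zd+22)
    pb=plane(np.argwhere(b)[:,::-1],zd+30,K,R,t)[:,:2].astype(np.float32)
    print(" bar",cv2.minAreaRect(pb),P[b][:,2].mean())
    red=((h<6)|(h>174))&(s>170)&r&(P[...,2]>zd+10)
    print(" red",red.sum(),plane(np.argwhere(red)[:,::-1],zd+30,K,R,t).mean(0))
r=roi(265,360,100,195)
g=(h>40)&(h<85)&(s>90)&r; print("green",g.sum(), P[g].mean(0) if g.any() else 0)
o=(h>7)&(h<17)&(s>190)&(P[...,2]>60)&r; print("orange",o.sum(),P[o].mean(0) if o.any() else 0)
# white shoulder ring
w=(s<60)&(v>150)&r&(abs(P[...,2]-96)<4)
pw=plane(np.argwhere(w)[:,::-1],96,K,R,t)[:,:2].astype(np.float32); print("shoulder",w.sum(),cv2.minEnclosingCircle(pw))
# holder
hd=r&(abs(P[...,2]-30)<3); ph=P[hd][:,:2].astype(np.float32); print("holder",hd.sum(),cv2.minAreaRect(ph))
gs=roi(90,190,115,205)&(P[...,2]>135); print("shut",P[gs].mean(0))
E
python3 - <<'E'
from m import *
cv2.imwrite("pics/crop1.png",cv2.resize(im[95:200,262:365,::-1],None,fx=5,fy=5,interpolation=cv2.INTER_CUBIC))
E
```

```text
jarcap 1115 z pct [140. 144. 145. 147. 176.]
 disc 575.1403198242188 -127.87036895751953 r 38.0515251159668
 bar ((551.448974609375, -118.94589233398438), (35.642059326171875, 102.26438903808594), 55.32960891723633) 200.38563640386386
 red 37 [ 595.46524753 -135.96017349  175.5       ]
tablecap 1668 z pct [40. 42. 43. 45. 84.]
 disc 398.88385009765625 -87.32357788085938 r 51.25771713256836
 bar ((400.193115234375, -83.30846405029297), (57.118682861328125, 68.10992431640625), 83.58484649658203) 103.08534505721755
 red 66 [425.48105073 -76.18418055  72.76681141]
green 0 0
orange 15 [ 618.4231505  -104.98648686   95.82947129]
shoulder 662 ((574.3740844726562, -127.64054107666016), 52.590431213378906)
holder 638 ((575.2327270507812, -128.36297607421875), (129.89334106445312, 130.0614776611328), 54.077903747558594)
shut [528.12572951 208.11864831 247.62791426]
```

View pics/crop1.png

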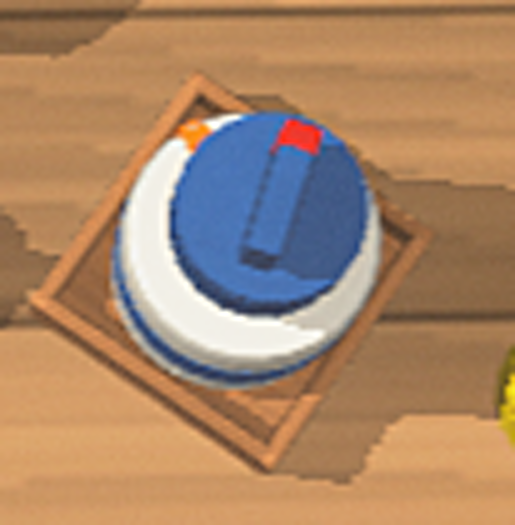

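The crop confirms it: the cap on the jar has r = 38 mm, as specified, and the table one is larger (r ≈ 51 mm). Its red end is at crop (300,135) and the orange mark at (195,132). The jar axis is about (575,-128), and holder and cap agree on that. Next I'll refine the bar angle.

```bash
python3 - <<'E'
from m import *
print('----')
a=np.array([575.,-128])
b=r&(abs(P[...,2]-175.5)<6)&(blue|red)&(np.hypot(P[...,0]-575,P[...,1]+128)<34)
pb=plane(np.argwhere(b)[:,::-1],175.5,K,R,t)[:,:2].astype(np.float32)
print(b.sum(),cv2.minAreaRect(pb),cv2.fitLine(pb,cv2.DIST_L2,0,.01,.01).ravel())
# side view
c,K2,R2,t2=cam("side"); im2=c["color"]; P2=cloud(c,K2,R2,t2)
hs=cv2.cvtColor(im2,cv2.COLOR_RGB2HSV).astype(int); h2,s2=hs[...,0],hs[...,1]
near=(np.hypot(P2[...,0]-575,P2[...,1]+128)<70)&(P2[...,2]>40)
for n,m in(("orange",(h2>6)&(h2<18)&(s2>150)),("red",((h2<6)|(h2>174))&(s2>150)),("green",(h2>45)&(h2<85)&(s2>90))):
    q=P2[m&near]; print(n,len(q),q.mean(0) if len(q) else 0, np.degrees(np.arctan2(*(q.mean(0)[:2]-a)[::-1])) if len(q) else 0)
q=P[o]; print("orange top ang",np.degrees(np.arctan2(q[:,1]+128,q[:,0]-575)).round())
T=np.array([575,-128,222+60.])-sense()["eef_pos"]
from scipy.spatial.transform import Rotation as Ro
w=sense()["ee_rot"]; Rt=Ro.from_quat([*w[1:],w[0]]); print(Rt.as_matrix().round(3)); print("offset cm",Rt.inv().apply(T)/10)
E
```

```text
jarcap 1113 z pct [141. 144. 146. 147. 176.]
 disc 575.1685791015625 -127.85665130615234 r 38.038246154785156
 bar ((557.7940063476562, -115.0684814453125), (39.50212860107422, 95.62152099609375), 50.9437370300293) 214.38670314097337
 red 36 [ 595.64385185 -135.83958349  175.5       ]
tablecap 1667 z pct [40. 42. 43. 45. 84.]
 disc 398.8827819824219 -87.31438446044922 r 51.251922607421875
 bar ((395.9949951171875, -87.72322845458984), (77.99491882324219, 48.51395797729492), 4.047855377197266) 93.02656282118444
 red 66 [425.47696517 -76.17597441  72.86686184]
green 0 0
orange 15 [ 618.37360698 -104.96166223   96.01976363]
shoulder 661 ((574.206298828125, -127.82907104492188), 52.413673400878906)
holder 649 ((575.291259765625, -128.3720703125), (129.91116333007812, 130.59091186523438), 54.00911331176758)
shut [531.53631211 213.20574584 231.03714193]
----
164 ((570.7522583007812, -126.77838134765625), (14.144157409667969, 41.12700653076172), 70.14729309082031) [ 9.3810862e-01 -3.4634125e-01  5.7055713e+02 -1.2674994e+02]
orange 0 0 0
red 21 [ 596.36576378 -129.95762625  161.76792953] -5.235077103131621
green 0 0 0
orange top ang [24. 29. 22. 32. 31. 30. 28. 26. 24. 21. 32. 30. 26. 31. 32.]
[[-0.967  0.255 -0.   ]
 [ 0.255  0.967 -0.001]
 [ 0.    -0.001 -1.   ]]
offset cm [-58.86241765 -50.21114599   2.18707578]
```

>>> step_arm --plan '[{"offset":[-29.4,-25.1,0],"rot":[0,0,5],"gripper":4.5},{"offset":[-58.9,-50.2,0],"rot":[0,0,5],"gripper":4.5},{"offset":[-58.9,-50.2,0],"rot":[0,0,5],"gripper":4.5},{"offset":[-58.9,-50.2,0],"rot":[0,0,5],"gripper":4.5},{"offset":[-58.9,-50.2,0],"rot":[0,0,5],"gripper":4.5},{"offset":[-58.9,-50.2,0],"rot":[0,0,5],"gripper":4.5},{"offset":[-58.9,-50.2,0],"rot":[0,0,5],"gripper":4.5},{"offset":[-58.9,-50.2,0],"rot":[0,0,5],"gripper":4.5},{"offset":[-58.9,-50.2,0],"rot":[0,0,5],"gripper":4.5},{"offset":[-58.9,-50.2,0],"rot":[0,0,5],"gripper":4.5},{"offset":[-58.9,-50.2,0],"rot":[0,0,5],"gripper":4.5},{"offset":[-58.9,-50.2,0],"rot":[0,0,5],"gripper":4.5}]' --squeeze 50

```text
time_s: 1.45
eef_pos: [477.0, 12.8, 304.0]
ee_rot: [0.0, 0.172, 0.985, 0.0]
force: [0.4, 1.6, 1.1]
grip_width: 0.525
grip_force: 0.0
```

>>> step_arm --plan '[{"offset":[-14.0,-9.9,2],"rot":[0,0,0],"gripper":4.5},{"offset":[-14.0,-9.9,2],"rot":[0,0,0],"gripper":4.5},{"offset":[-14.0,-9.9,2],"rot":[0,0,0],"gripper":4.5},{"offset":[-14.0,-9.9,2],"rot":[0,0,0],"gripper":4.5},{"offset":[-14.0,-9.9,2],"rot":[0,0,0],"gripper":4.5},{"offset":[-14.0,-9.9,2],"rot":[0,0,0],"gripper":4.5},{"offset":[-14.0,-9.9,2],"rot":[0,0,0],"gripper":4.5},{"offset":[-14.0,-9.9,2],"rot":[0,0,0],"gripper":4.5}]'

```text
time_s: 2.25
eef_pos: [574.2, -124.7, 284.4]
ee_rot: [0.0, 0.171, 0.985, -0.0]
force: [0.0, -0.3, -0.8]
grip_width: 0.526
grip_force: 0.0
```

```bash
cat > st.py <<'E'
from h import *
import sys
from scipy.spatial.transform import Rotation as Ro
s=sense(); w=s["ee_rot"]; M=Ro.from_quat([*w[1:],w[0]]).as_matrix(); p=s["eef_pos"]
print("t",s["time_s"],"tcp",p.round(1),"xang",np.degrees(np.arctan2(M[1,0],M[0,0])).round(2),"yang",np.degrees(np.arctan2(M[1,1],M[0,1])).round(2),"j6",s["joints"][5].round(2),"F",s["force"].round(1),"T",s["wrist_torque"].round(2),"w",s["grip_width"],s["grip_force"])
print("to axis cm",M.T@(np.array([575,-128,222])-p)/10)
E
python3 st.py
```

```text
t 2.25 tcp [ 574.2 -124.7  284.4] xang 160.29 yang 70.29 j6 -1.64 F [ 0.  -0.3 -0.8] T [ 0.01  0.03 -0.01] w 0.5261394492502374 0.0
to axis cm [-0.18414701 -0.28243167  6.24175667]
```

>>> step_arm --plan '[{"offset":[-0.2,-0.3,2],"rot":[0,0,0],"gripper":4.5},{"offset":[-0.2,-0.3,4],"rot":[0,0,0],"gripper":4.5},{"offset":[-0.2,-0.3,5.5],"rot":[0,0,0],"gripper":4.5},{"offset":[-0.2,-0.3,6.1],"rot":[0,0,0],"gripper":4.5},{"offset":[-0.2,-0.3,6.1],"rot":[0,0,0],"gripper":4.5},{"offset":[-0.2,-0.3,6.1],"rot":[0,0,0],"gripper":4.5}]'

```text
time_s: 2.85
eef_pos: [575.5, -129.0, 223.9]
ee_rot: [0.001, 0.171, 0.985, -0.0]
force: [-0.0, 0.2, -0.1]
grip_width: 0.525
grip_force: 0.0
```

```bash
python3 st.py; python3 - <<'E'
from h import *
a=[]
for n in("top","side"):
    c,*_=cam(n); i=c["color"][95:200,262:365] if n=="top" else c["color"][95:215,165:268]
    a.append(cv2.resize(i[...,::-1],(390,450),interpolation=cv2.INTER_CUBIC))
cv2.imwrite("pics/g1.png",np.hstack(a))
E
```

```text
t 2.85 tcp [ 575.5 -129.   223.9] xang 160.25 yang 70.25 j6 -1.65 F [-0.   0.2 -0.1] T [-0.01 -0.02 -0.02] w 0.5246806669975784 0.0
to axis cm [0.08321952 0.07264419 0.18986798]
```

View pics/g1.png

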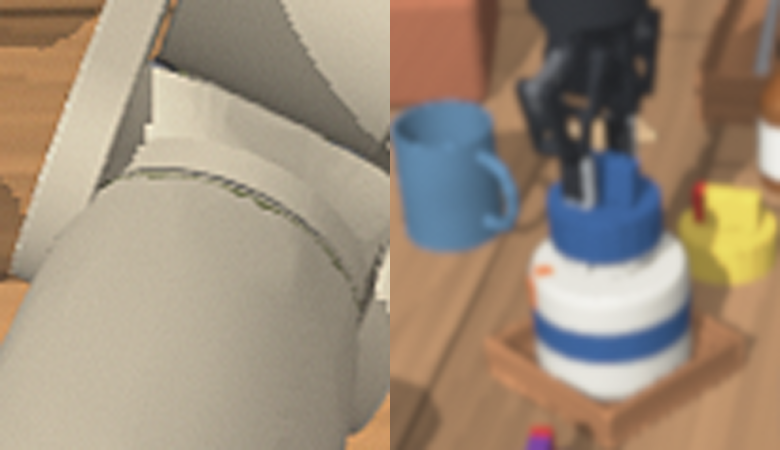

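The top view is blocked by the arm. The side view shows the fingers straddling the bar at about (595,180), and the jar's orange mark at (540,275). Closing.

>>> step_arm --plan '[{"offset":[0.05,0.05,0.1],"rot":[0,0,0],"gripper":3},{"offset":[0.05,0.05,0.1],"rot":[0,0,0],"gripper":1},{"offset":[0.05,0.05,0.1],"rot":[0,0,0],"gripper":1},{"offset":[0.05,0.05,0.1],"rot":[0,0,0],"gripper":1},{"offset":[0.05,0.05,0.1],"rot":[0,0,0],"gripper":1},{"offset":[0.05,0.05,0.1],"rot":[0,0,0],"gripper":1}]' --squeeze 60

```text
time_s: 3.55
eef_pos: [575.1, -128.6, 222.1]
ee_rot: [0.0, 0.172, 0.985, -0.0]
force: [-0.4, -1.5, 1.7]
grip_width: 0.156
grip_force: 61.4
```

```bash
python3 st.py
```

```text
t 3.55 tcp [ 575.1 -128.6  222.1] xang 160.23 yang 70.23 j6 -1.64 F [-0.4 -1.5  1.7] T [-0.19 -0.01 -0.09] w 0.15642259595253152 61.40580654144287
to axis cm [0.0287558  0.05125174 0.0122939 ]
```

>>> step_arm --plan '[{"offset":[0,0,0],"rot":[0,0,-5],"gripper":1},{"offset":[0,0,0],"rot":[0,0,-10],"gripper":1},{"offset":[0,0,0],"rot":[0,0,-15],"gripper":1},{"offset":[0,0,0],"rot":[0,0,-20],"gripper":1},{"offset":[0,0,0],"rot":[0,0,-25],"gripper":1},{"offset":[0,0,0],"rot":[0,0,-25],"gripper":1}]'

```text
time_s: 4.15
eef_pos: [575.1, -128.5, 222.0]
ee_rot: [0.0, -0.046, 0.999, -0.0]
force: [1.0, -0.2, 2.3]
grip_width: 0.155
grip_force: 61.4
```

```bash
python3 st.py
```

```text
t 4.15 tcp [ 575.1 -128.5  222. ] xang -174.73 yang 95.27 j6 -2.08 F [ 1.  -0.2  2.3] T [-0.12 -0.16 -0.01] w 0.15502996441996014 61.36574864387512
to axis cm [0.00764298 0.05537323 0.00127048]
```

>>> step_arm --plan '[{"offset":[0,0,0],"rot":[0,0,-5],"gripper":1},{"offset":[0,0,0],"rot":[0,0,-10],"gripper":1},{"offset":[0,0,0],"rot":[0,0,-15],"gripper":1},{"offset":[0,0,0],"rot":[0,0,-20],"gripper":1},{"offset":[0,0,0],"rot":[0,0,-23],"gripper":1},{"offset":[0,0,0],"rot":[0,0,-23],"gripper":1}]'

```text
time_s: 4.75
eef_pos: [574.8, -128.3, 221.4]
ee_rot: [-0.001, -0.243, 0.97, 0.0]
force: [-0.7, -0.8, -0.9]
grip_width: 0.154
grip_force: 60.9
```

```bash
python3 st.py;  python3 - <<'E'
from h import *
c,*_=cam("side"); i=c["color"][95:215,165:268]
cv2.imwrite("pics/g2.png",cv2.resize(i[...,::-1],(515,600),interpolation=cv2.INTER_CUBIC))
E
```

```text
t 4.75 tcp [ 574.8 -128.3  221.4] xang -151.87 yang 118.13 j6 -2.48 F [-0.7 -0.8 -0.9] T [-0.14 -0.02 -0.  ] w 0.15411626197694964 60.88696002960205
to axis cm [-0.03500189  0.01800227 -0.06135929]
```

View pics/g2.png

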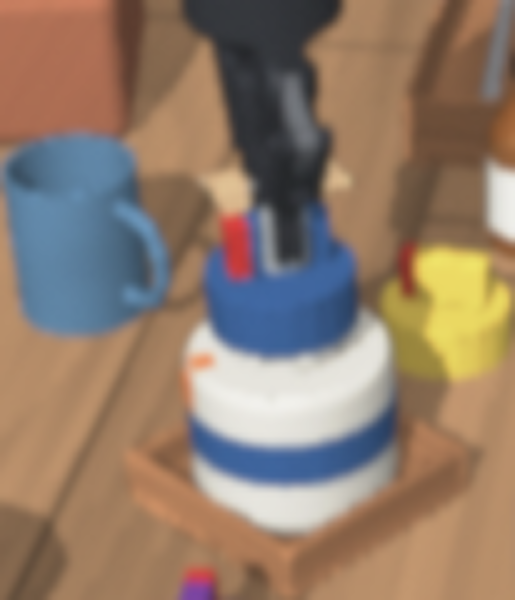

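The red end (238,245) points toward the orange mark (200,362), and the supporting force has gone, so the cap now hangs in the gripper. I'll lower it 11 mm.

>>> step_arm --plan '[{"offset":[0,0,0.2],"rot":[0,0,0],"gripper":1},{"offset":[0,0,0.4],"rot":[0,0,0],"gripper":1},{"offset":[0,0,0.5],"rot":[0,0,0],"gripper":1},{"offset":[0,0,0.5],"rot":[0,0,0],"gripper":1}]'

```text
time_s: 5.2
eef_pos: [574.9, -128.4, 216.6]
ee_rot: [-0.0, -0.244, 0.97, 0.0]
force: [-0.2, -0.9, -1.7]
grip_width: 0.15
grip_force: 60.9
```

```bash
python3 st.py
```

```text
t 5.2 tcp [ 574.9 -128.4  216.6] xang -151.8 yang 118.2 j6 -2.48 F [-0.2 -0.9 -1.7] T [-0.02 -0.04  0.03] w 0.1497124791582751 60.8849573135376
to axis cm [-0.02652066  0.03605572 -0.53793972]
```

It's dropping in freely, with no resistance.

>>> step_arm --plan '[{"offset":[0,0,0.2],"rot":[0,0,0],"gripper":1},{"offset":[0,0,0.4],"rot":[0,0,0],"gripper":1},{"offset":[0,0,0.55],"rot":[0,0,0],"gripper":1},{"offset":[0,0,0.55],"rot":[0,0,0],"gripper":1},{"offset":[0,0,0.55],"rot":[0,0,0],"gripper":1}]'

```text
time_s: 5.7
eef_pos: [575.0, -128.5, 211.4]
ee_rot: [-0.0, -0.244, 0.97, -0.0]
force: [-0.6, -0.2, -1.4]
grip_width: 0.156
grip_force: 60.9
```

```bash
python3 st.py
```

```text
t 5.7 tcp [ 575.  -128.5  211.4] xang -151.77 yang 118.23 j6 -2.48 F [-0.6 -0.2 -1.4] T [-0.02  0.02 -0.03] w 0.15585336061303323 60.8915376663208
to axis cm [-0.02096421  0.04265797 -1.06034733]
```

>>> step_arm --plan '[{"offset":[0,0,0.02],"rot":[0,0,4],"gripper":1},{"offset":[0,0,0.03],"rot":[0,0,8],"gripper":1},{"offset":[0,0,0.03],"rot":[0,0,12],"gripper":1},{"offset":[0,0,0.05],"rot":[0,0,16],"gripper":1},{"offset":[0,0,0.08],"rot":[0,0,20],"gripper":1},{"offset":[0,0,0.11],"rot":[0,0,24],"gripper":1},{"offset":[0,0,0.11],"rot":[0,0,24],"gripper":1}]'

```text
time_s: 6.4
eef_pos: [575.1, -128.5, 210.6]
ee_rot: [0.0, -0.037, 0.999, -0.0]
force: [-0.6, -0.6, 0.9]
grip_width: 0.153
grip_force: 61.2
```

```bash
python3 st.py
```

```text
t 6.4 tcp [ 575.1 -128.5  210.6] xang -175.81 yang 94.19 j6 -2.06 F [-0.6 -0.6  0.9] T [-0.07 -0.03  0.05] w 0.15325486315197517 61.16271615028381
to axis cm [ 0.00832302  0.05524518 -1.14258194]
```

>>> step_arm --plan '[{"offset":[0,0,0.05],"rot":[0,0,4],"gripper":1},{"offset":[0,0,0.09],"rot":[0,0,8],"gripper":1},{"offset":[0,0,0.12],"rot":[0,0,12],"gripper":1},{"offset":[0,0,0.15],"rot":[0,0,16],"gripper":1},{"offset":[0,0,0.18],"rot":[0,0,20],"gripper":1},{"offset":[0,0,0.21],"rot":[0,0,24],"gripper":1},{"offset":[0,0,0.24],"rot":[0,0,28],"gripper":1},{"offset":[0,0,0.27],"rot":[0,0,32],"gripper":1},{"offset":[0,0,0.27],"rot":[0,0,32],"gripper":1}]'

```text
time_s: 7.3
eef_pos: [575.3, -128.5, 208.1]
ee_rot: [0.001, 0.239, 0.971, -0.0]
force: [0.9, -0.7, 3.1]
grip_width: 0.152
grip_force: 61.5
```

```bash
python3 st.py
```

```text
t 7.3 tcp [ 575.3 -128.5  208.1] xang 152.3 yang 62.3 j6 -1.51 F [ 0.9 -0.7  3.1] T [-0.   -0.14 -0.05] w 0.15184509696428333 61.4784836769104
to axis cm [ 0.04462106  0.03315773 -1.3886626 ]
```

>>> step_arm --plan '[{"offset":[0,0,0.03],"rot":[0,0,3],"gripper":1},{"offset":[0,0,0.06],"rot":[0,0,6],"gripper":1},{"offset":[0,0,0.08],"rot":[0,0,8.5],"gripper":1},{"offset":[0,0,0.08],"rot":[0,0,8.5],"gripper":1},{"offset":[0,0,0.08],"rot":[0,0,8.5],"gripper":1}]'

```text
time_s: 7.8
eef_pos: [575.3, -128.7, 207.3]
ee_rot: [0.001, 0.31, 0.951, -0.0]
force: [1.2, -0.5, 3.6]
grip_width: 0.145
grip_force: 61.6
```

```bash
python3 st.py
```

```text
t 7.8 tcp [ 575.3 -128.7  207.3] xang 143.89 yang 53.89 j6 -1.36 F [ 1.2 -0.5  3.6] T [-0.13 -0.26  0.09] w 0.14451717776713416 61.58236384391785
to axis cm [ 0.05788927  0.03764731 -1.47359077]
```

>>> step_arm --plan '[{"offset":[0,0,0.01],"rot":[0,0,1],"gripper":1},{"offset":[0,0,0.01],"rot":[0,0,2],"gripper":1},{"offset":[0,0,0.01],"rot":[0,0,2],"gripper":1},{"offset":[0,0,0.01],"rot":[0,0,2],"gripper":1}]'

```text
time_s: 8.2
eef_pos: [575.2, -128.6, 207.3]
ee_rot: [0.001, 0.327, 0.945, -0.0]
force: [1.1, -0.1, 6.2]
grip_width: 0.151
grip_force: 62.1
```

```bash
python3 st.py
```

```text
t 8.2 tcp [ 575.2 -128.6  207.3] xang 141.84 yang 51.84 j6 -1.32 F [ 1.1 -0.1  6.2] T [-0.18 -0.18  0.53] w 0.15093406289407937 62.142359018325806
to axis cm [ 0.05678781  0.03460595 -1.473224  ]
```

The torque rose to 0.5 N m, so the cap is at the stop. I'll back off a touch, release and lift.

>>> step_arm --plan '[{"offset":[0,0,0],"rot":[0,0,-2],"gripper":1},{"offset":[0,0,0],"rot":[0,0,-2],"gripper":1},{"offset":[0,0,0],"rot":[0,0,-2],"gripper":4.5},{"offset":[0,0,0],"rot":[0,0,-2],"gripper":4.5},{"offset":[0,0,0],"rot":[0,0,-2],"gripper":4.5},{"offset":[0,0,0],"rot":[0,0,-2],"gripper":4.5},{"offset":[0,0,-2],"rot":[0,0,-2],"gripper":4.5},{"offset":[0,0,-5],"rot":[0,0,-2],"gripper":4.5},{"offset":[0,0,-9],"rot":[0,0,-2],"gripper":4.5},{"offset":[0,0,-12],"rot":[0,0,-2],"gripper":4.5}]'

```text
time_s: 9.2
eef_pos: [575.0, -128.4, 328.9]
ee_rot: [0.001, 0.311, 0.95, -0.0]
force: [0.3, 0.8, 0.1]
grip_width: 0.527
grip_force: 0.0
```

```bash
python3 st.py
```

```text
t 9.2 tcp [ 575.  -128.4  328.9] xang 143.74 yang 53.74 j6 -1.36 F [0.3 0.8 0.1] T [-0.01 -0.02  0.01] w 0.5272966978008807 0.0
to axis cm [ 0.04183057  0.03157704 10.69455354]
```

>>> step_arm --plan '[{"offset":[50,20,-1],"rot":[0,0,0],"gripper":4.5},{"offset":[50,20,-1],"rot":[0,0,0],"gripper":4.5},{"offset":[50,20,-1],"rot":[0,0,0],"gripper":4.5},{"offset":[50,20,-1],"rot":[0,0,0],"gripper":4.5},{"offset":[50,20,-1],"rot":[0,0,0],"gripper":4.5},{"offset":[50,20,-1],"rot":[0,0,0],"gripper":4.5},{"offset":[50,20,-1],"rot":[0,0,0],"gripper":4.5},{"offset":[50,20,-1],"rot":[0,0,0],"gripper":4.5},{"offset":[50,20,-1],"rot":[0,0,0],"gripper":4.5},{"offset":[50,20,-1],"rot":[0,0,0],"gripper":4.5},{"offset":[50,20,-1],"rot":[0,0,0],"gripper":4.5},{"offset":[50,20,-1],"rot":[0,0,0],"gripper":4.5}]'

```text
time_s: 10.4
eef_pos: [287.8, 331.2, 336.8]
ee_rot: [-0.0, 0.309, 0.951, 0.0]
force: [-0.0, 0.0, -0.8]
grip_width: 0.528
grip_force: 0.0
```

```bash
python3 - <<'E'
from h import *
c,K,R,t=cam("top"); P=cloud(c,K,R,t); im=c["color"]
hsv=cv2.cvtColor(im,cv2.COLOR_RGB2HSV).astype(int); h,s=hsv[...,0],hsv[...,1]
near=np.hypot(P[...,0]-575,P[...,1]+128)<60
blue=(abs(h-110)<15)&(s>120); red=((h<6)|(h>174))&(s>150)
d=near&blue&(P[...,2]>115)&(P[...,2]<140); print("disc z",np.median(P[d][:,2]))
b=near&(blue|red)&(P[...,2]>153)&(P[...,2]<168); pb=plane(np.argwhere(b)[:,::-1],160.5,K,R,t)[:,:2].astype(np.float32)
l=cv2.fitLine(pb,cv2.DIST_L2,0,.01,.01).ravel(); print("bar z",np.median(P[b][:,2]),"ang",np.degrees(np.arctan2(l[1],l[0])))
for n,m in(("orange",(h>7)&(h<17)&(s>190)&near&(P[...,2]>80)),("green",(h>45)&(h<85)&(s>80)&near)):
    q=P[m]; print(n,len(q),np.degrees(np.arctan2(q[:,1].mean()+128,q[:,0].mean()-575)) if len(q) else 0)
cv2.imwrite("pics/end.png",cv2.resize(im[95:200,262:365,::-1],None,fx=5,fy=5,interpolation=cv2.INTER_CUBIC))
E
```

```text
disc z 130.5156524366625
bar z 160.53929656571066 ang -37.007225
orange 13 27.696884283966124
green 9 -36.073421148143076
```

View pics/end.png

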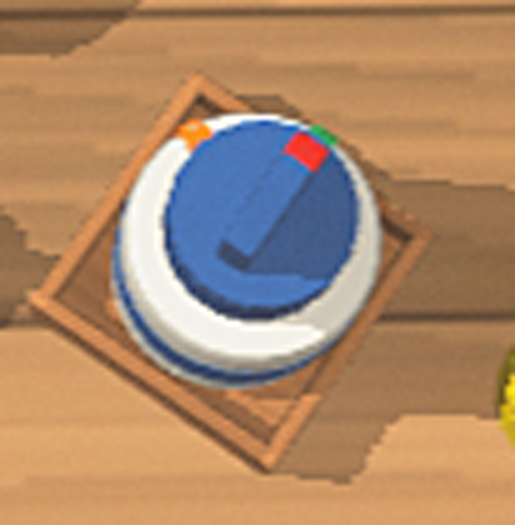

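The red end (307,150) lines up with the green mark (323,136). The disc top is at 130.5 mm, so the cap origin is at 99.5 mm: home.

```bash
python3 -c "from rig import *; print(finish_job())"
```

```text
the job is handed in; nothing more can be done
None
```

The blue cap dropped into the thread at the orange mark and is screwed fully home: its red end is within about 1° of the green mark and its origin is 99.5 mm up. I let go, the arm is clear, the green-banded jar was not touched, and the job is handed in at about 10.5 s.

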